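# Put four swapped press punches back into their colour-coded dishes

## Robot

A 6-joint arm with a two-finger parallel gripper is mounted at the origin on a cart in front of the work surface, level with it; the furniture and walls round the work are solid. World frame = base frame: x ahead of the robot, y to its left, z up, the work surface at z = 0. Lengths are in m, angles in rad, forces in N, time in s.
With the tool pointing down it reaches from about 0.35 to 0.85 m from the base axis. Payload 8.1 kg.
Tool frame: the origin (TCP) lies midway between the tips of the shut fingers; the grasp point (between the pads) lies 19 mm behind it; z points along the fingers, y is the line along which they close (so a half turn about z gives the same grasp; the last joint's range is limited). The gripper opens to 85 mm and grips with 20 to 120 N. Pads are 22 mm wide; open, the fingers measure 114 mm over their backs; the gripper's body (76 mm by 85 mm) begins 54 mm behind the grasp point. The pads swing forward as they close: fully open they stand 13 mm farther back than shut.
Start: joints at [-1.251, 0.13, 1.488, -0, 1.523, -0.085], TCP at [0.236, -0.552, 0.231] pointing down, gripper open.
Joint ranges: [-2.96, 2.96], [-0.89, 2.26], [0.02, 2.5], [-1.34, 4.48], [0, 2.73], [-2.66, 2.66]. Speed limits (rad/s): [2.39, 2.39, 2.79, 3.14, 3.14, 3.14].

## Interface

Orientations are given as a unit quaternion [w, x, y, z].
In Python, from station import r gives the robot as it stands.
- The arm moves only by the tool apply_moves, never from a script. Its argument "steps" is one flat list of numbers, 5 for each row, row after row: the shift along the world's x, y, z in cm, then the turn about the world's z in rad, then the finger opening in cm, from 0 to 8.54. A call has 1 to 12 rows; each row is the pose to reach, as a shift and turn from the pose commanded when the call began; what a row does not reach only later rows make up. A row lasts 1/8 s, in which the tool goes at most 62.5 mm and 10.7 degrees, less where a joint would pass 70% of its speed; a pose out of reach is approached as far as the arm can. A call with a gripper value outside its range is refused whole. The fingers move at their own pace and stop on an object; "force" is the grip in N (left out, the last holds). Time passes only in rows, so rows that repeat a pose let the fingers close. It gives the time, the measured TCP pose, the force, the opening and the grip force at its end, in the units of the state.
- r.sense(): the state, without advancing time (a new reading comes with each control period).
- r.read_camera(name): name is "scene" or "side" or "wrist"; returns the picture (400x640x3 uint8, red, green, blue); there is no depth.
- r.camera_info(name): a dict with "fx", "fy", "cx", "cy" (pixels), "T" (4x4, takes a point from camera to world coordinates). Camera axes: x right, y down, z forward; pixel columns grow to the right and rows downward; lengths in m; the calibration is good to about 2 mm. A picture is of the moment at which its call begins: read the wrist's pose just before it. camera_info takes no time and is no camera call; for the wrist camera it gives the pose at the moment of the call.
- r.hand_in(): hands the job in; it is judged then, once.
The state is a dict: "clock": time; "qpos": joint angles; "joint_velocities": joint speeds; "tau": joint torques, N m; "tcp_pos": TCP position; "tool_rot": TCP orientation; "wrist_force": force on the tool from outside, world axes, zero at the start; "wrist_torque": the same for the moment, N m; "width": opening from 0.0 (shut) to 1.0 (fully open); "gripper_force": force on a finger pad.
Only numpy, scipy, OpenCV 4.12 (cv2) and the standard library are available. Lean on these libraries where they do the work, as an engineer would, in place of code of your own. Each camera call takes 0.05 s, during which the arm holds its last target. There are 200 camera calls.

## Task

The four press punches stand in one another's dishes: move them so that the dark punch stands in the black dish, the brass one in the yellow dish, the plain steel one in the green dish and the one with the blue sleeve in the blue dish, each upright and in the middle of its dish's floor. The red dish is spare and empty, free for parking a punch on the way. Let no punch fall over and leave the dial gauge where it lies.

Things in the scene. Friction and masses are not known exactly. Their poses are not given: they have to be found in the camera images.
- dark_punch: press punch of dark grey, nearly black steel: thick round shoulder at the foot (26 mm diameter, up to about 16 mm high), above it a narrower stem about 18 mm thick with a tapered nose; 38 mm tall in all. Loose, about 60 g, stands upright; holds best when gripped low, with the fingertips round the shoulder. Origin: centre of its foot (underside), z axis up along the punch.
- brass_punch: press punch of yellowish brass: round shoulder at the foot (29 mm diameter, 16 mm high), stem above it 18 mm thick with a tapered nose; 45 mm tall in all. Loose, about 60 g, stands upright; holds best when gripped low, with the fingertips round the shoulder. Origin: centre of its foot (underside), z axis up along the punch.
- steel_punch: press punch of plain bright steel, the slimmest and tallest: round shoulder at the foot (20 mm diameter, about 15 mm high), stem above it about 13 mm thick with a tapered nose; 60 mm tall in all. Loose, about 60 g, stands upright; holds best when gripped low, with the fingertips round the shoulder. Origin: centre of its foot (underside), z axis up along the punch.
- sleeved_punch: press punch of bright steel that wears a bright blue plastic sleeve: round steel shoulder at the foot (23 mm diameter, 16 mm high), blue sleeve on the stem (21 mm diameter, from 16.5 to 42.5 mm above the foot), bare steel tapered nose above it; 52 mm tall in all. Loose, about 60 g, stands upright; holds best when gripped low, with the fingertips round the shoulder. Origin: centre of its foot (underside), z axis up along the punch.
- black_dish: low round black plastic dish, fixed to the bench: 66 mm outside diameter, rim 7 mm high and 3 mm thick, flat floor of 60 mm diameter 3 mm above the bench. Origin: centre of its underside, on the bench top (z = 0); z up. Holds one punch at the start, not its own.
- yellow_dish: low round yellow plastic dish, fixed to the bench: 66 mm outside diameter, rim 7 mm high and 3 mm thick, flat floor of 60 mm diameter 3 mm above the bench. Origin: centre of its underside, on the bench top (z = 0); z up. Holds one punch at the start, not its own.
- green_dish: low round green plastic dish, fixed to the bench: 66 mm outside diameter, rim 7 mm high and 3 mm thick, flat floor of 60 mm diameter 3 mm above the bench. Origin: centre of its underside, on the bench top (z = 0); z up. Holds one punch at the start, not its own.
- blue_dish: low round blue plastic dish, fixed to the bench: 66 mm outside diameter, rim 7 mm high and 3 mm thick, flat floor of 60 mm diameter 3 mm above the bench. Origin: centre of its underside, on the bench top (z = 0); z up. Holds one punch at the start, not its own.
- red_dish: low round red plastic dish, fixed to the bench: 66 mm outside diameter, rim 7 mm high and 3 mm thick, flat floor of 60 mm diameter 3 mm above the bench. Origin: centre of its underside, on the bench top (z = 0); z up. Stands empty at the start: the spare, free for parking a punch.
- dial_gauge: dial indicator lying on its back, a bystander: white round case about 59 mm in diameter and 26 mm high, stems sticking out to 116 mm over all along its x axis. Loose. Origin: centre of its underside.
Not all that is in view belongs to the job. What is meant by the green_dish is not orange or white, and is the larger of those in its own colour.

How it is judged:
By the outcome, as a careful person would: the job done as asked, in the order asked, and still so for the second after the job is handed in, with the robot touching nothing.
It also fails if it takes over 99 s, if anything falls off the work surface, if the arm or the gripper's body presses on something with over 40 N, if the wrist force passes 120 N, or if a joint passes its speed limit or range.

## Working session

There is one attempt and no reset: what is moved stays moved. The work goes in short steps, Python scripts to look and compute and a tool call to move; the robot and the scene stay as the last step left them, time stands still between calls to the robot, and variables do not carry over. Pictures are saved under pics/ and viewed, at most 15 in all, crops included, and the job is handed in when it is done.

Besides the shell and the picture viewer there is one more tool, called after "Request:" in YAML: its name, and indented under it one key for each argument. apply_moves: Moves the arm, as the interface text tells. Its arguments: {"type":"object","properties":{"steps":{"type":"array","items":{"type":"number"}},"force":{"type":"number"}},"required":["steps"]}

```bash
mkdir -p pics; python3 - <<'E'
from station import r
import cv2,json
for n in ("scene","side"):
    cv2.imwrite(f"pics/{n}0.png",r.read_camera(n)[:,:,::-1]); c=r.camera_info(n); print(n,c["fx"],c["cx"],c["cy"],c["T"])
print(r.sense())
E
```

```text
scene 386.3631286195885 317.01101706052305 194.2760598707029 [[-0.86450862 -0.25213458  0.43480225  0.10535332]
 [-0.50260917  0.42854021 -0.75082442  0.67476162]
 [ 0.00297855 -0.86762978 -0.49720186  0.54217331]
 [ 0.          0.          0.          1.        ]]
side 512.0374256842098 320.6157847601004 202.01627613751057 [[ 0.70486154 -0.58000785  0.40836394 -0.07868333]
 [-0.70925776 -0.56724673  0.41855056 -0.72843341]
 [-0.0111195  -0.58465549 -0.81120547  1.25612759]
 [ 0.          0.          0.          1.        ]]
{'clock': 0.1, 'qpos': array([-1.25140211e+00,  1.31086466e-01,  1.48918855e+00, -4.42807686e-07,
        1.52299752e+00, -8.53963570e-02]), 'joint_velocities': array([ 0.00135795, -0.00212808, -0.00233376,  0.0003622 ,  0.00127196,
       -0.00125502]), 'tau': array([ 5.53869613e-04, -5.70951104e+01, -5.01943088e+01, -2.54249453e-04,
        8.14385625e-03, -3.39608141e-05]), 'tcp_pos': array([ 0.23616033, -0.55102411,  0.23033886]), 'tool_rot': array([-8.34173343e-04,  9.79587549e-01,  2.01016238e-01, -9.82678329e-05]), 'wrist_force': array([-1.24969247,  0.31076396,  0.23297474]), 'wrist_torque': array([-0.00121217,  0.00482753,  0.02865182]), 'gripper_force': 0.0, 'width': 0.9990753811721124}
```

View pics/scene0.png

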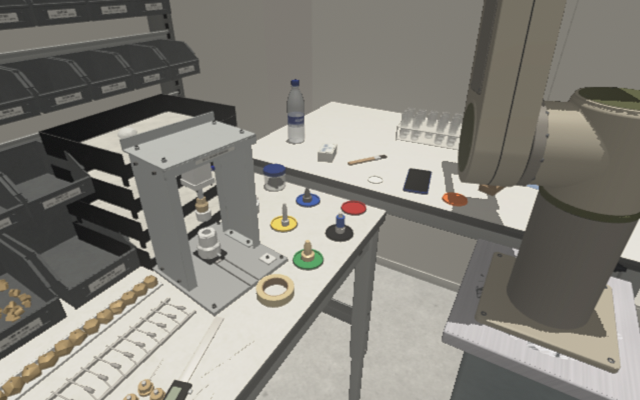

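View pics/side0.png

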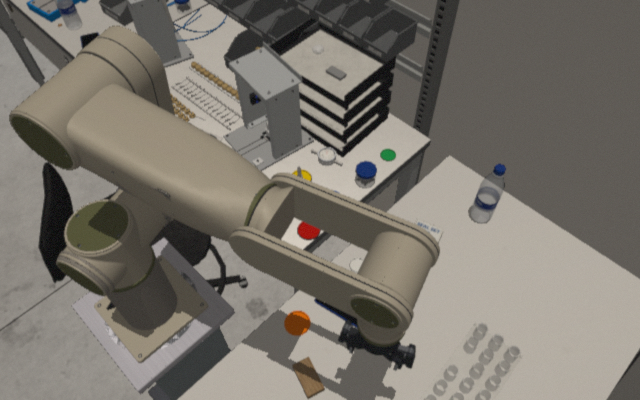

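The scene view shows the dishes with punches: yellow (284,224) with steel, blue (308,199) with dark, black (340,232) with sleeved, green (308,259) with brass, and red (353,208) empty. The side view is mostly blocked by the arm. The job is two swaps through red.

```bash
cat > h.py <<'E'
import numpy as np,cv2
from station import r
def ray(c,px,z):
    T=np.array(c["T"]); d=T[:3,:3]@[(px[0]-c["cx"])/c["fx"],(px[1]-c["cy"])/c["fy"],1]
    o=T[:3,3]; return o+d*(z-o[2])/d[2]
def proj(c,p):
    T=np.array(c["T"]); q=T[:3,:3].T@(np.array(p)-T[:3,3]); return np.array([c["fx"]*q[0]/q[2]+c["cx"],c["fy"]*q[1]/q[2]+c["cy"]])
HSV=dict(yellow=((22,130,90),(34,255,255)),blue=((105,130,50),(125,255,255)),green=((50,120,40),(80,255,255)),red=((172,150,60),(180,255,255)),red2=((0,170,60),(4,255,255)),black=((0,0,0),(180,255,40)))
def blobs(im,col):
    h=cv2.cvtColor(im,cv2.COLOR_RGB2HSV); m=cv2.inRange(h,*HSV[col])
    if col=="red": m|=cv2.inRange(h,*HSV["red2"])
    cs,_=cv2.findContours(m,cv2.RETR_EXTERNAL,cv2.CHAIN_APPROX_NONE)
    return sorted([c for c in cs if cv2.contourArea(c)>60],key=cv2.contourArea)[::-1]
E
python3 - <<'E'
from h import *
im=r.read_camera("scene"); c=r.camera_info("scene")
for col in HSV:
    if col=="red2":continue
    for b in blobs(im,col)[:8]:
        x,y,w,h=cv2.boundingRect(b)
        if not(250<x+w/2<390 and 180<y+h/2<290): continue
        e=cv2.fitEllipse(cv2.convexHull(b)) 
        print(col,cv2.contourArea(b),(x,y,w,h),np.round(e[0],1),np.round(e[1],1),ray(c,e[0],.006).round(4), ray(c,(x,y+h/2),.006).round(3),ray(c,(x+w,y+h/2),.006).round(3))
cv2.imwrite("pics/crop.png",cv2.resize(im[170:290,240:400,::-1],None,fx=5,fy=5,interpolation=cv2.INTER_CUBIC))
E
```

```text
yellow 175.5 (271, 217, 26, 14) [283.5 223.1] [14.2 25.4] [0.5735 0.0308 0.006 ] [0.598 0.05  0.006] [0.543 0.017 0.006]
blue 72.0 (297, 196, 22, 9) [307.5 199.7] [10.2 21.6] [ 0.5816 -0.0961  0.006 ] [ 0.604 -0.078  0.006] [ 0.553 -0.108  0.006]
```

View pics/crop.png

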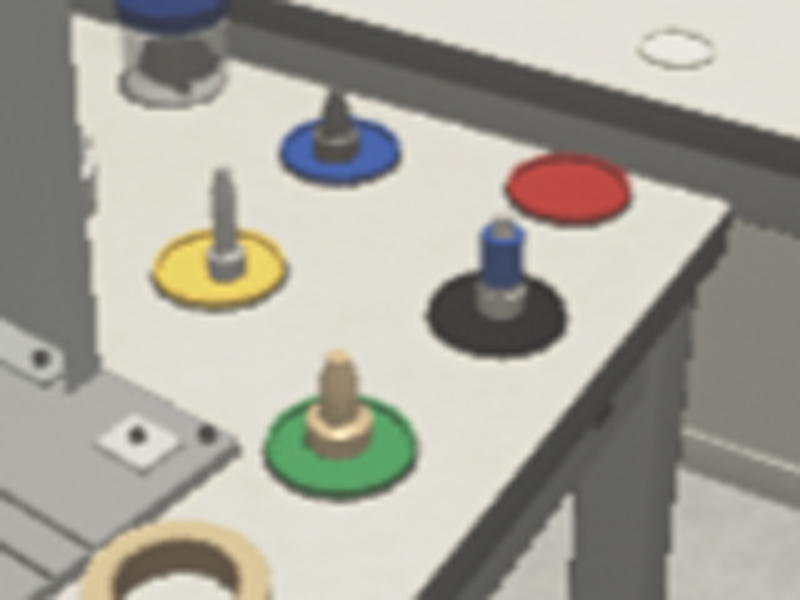

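The crop confirms the layout. By pixel, red is about (353.8,207.6), black (339.4,233) and green (308.2,259.2). Next I'll move above the group and measure with the wrist camera.

Request:
apply_moves:
  steps: [3,6,5,0,8.5,6,12,10,0,8.5,9,17,10,0,8.5,12,22,10,0,8.5,15,28,10,0,8.5,18,34,10,0,8.5,20,40,10,0,8.5,21,45,10,0,8.5,22,48,10,0,8.5,22,48,10,0,8.5,22,48,10,0,8.5]

```text
clock: 1.52
tcp_pos: [0.4561, -0.0717, 0.3311]
tool_rot: [0.0, 0.979, 0.201, -0.0]
wrist_force: [-0.5, -0.3, -0.0]
width: 0.995
gripper_force: 0.0
```

```bash
python3 - <<'E'
from h import *
c=r.camera_info("wrist");im=r.read_camera("wrist"); s=r.sense(); np.save("im1.npy",im)
print(s["tcp_pos"],s["tool_rot"],s["clock"],c["fx"],np.round(c["T"],3).tolist())
cv2.imwrite("pics/w1.png",im[:,:,::-1])
sc=r.camera_info("scene")
for n,p in dict(yellow=(283.5,223.1),blue=(307.5,199.7),red=(353.8,207.6),black=(339.4,233),green=(308.2,259.2)).items():
    w=ray(sc,p,.006);print(n,w.round(3),proj(c,w).round())
E
```

```text
[ 0.45605818 -0.07233839  0.33112987] [ 1.54303126e-04  9.79644063e-01  2.00742153e-01 -2.72101459e-04] 1.575 330.3842291015254 [[0.394, -0.884, -0.251, 0.52], [-0.919, -0.379, -0.107, -0.044], [0.0, 0.273, -0.962, 0.473], [0.0, 0.0, 0.0, 1.0]]
yellow [0.574 0.031 0.006] [282.  42.]
blue [ 0.582 -0.096  0.006] [373.  77.]
red [ 0.455 -0.123  0.006] [352. 171.]
black [ 0.435 -0.002  0.006] [268. 151.]
green [0.449 0.118 0.006] [189. 107.]
```

View pics/w1.png

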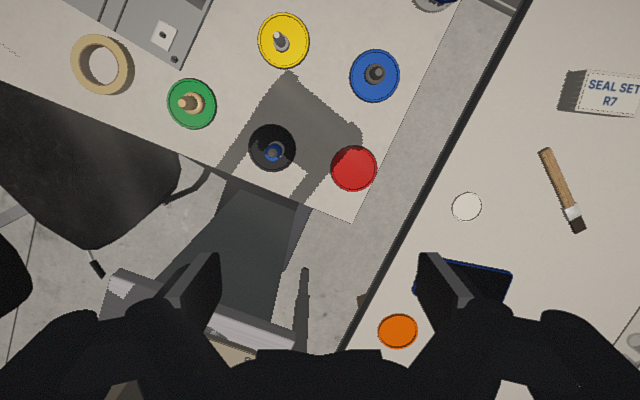

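The wrist view shows all five dishes clearly: yellow (283,41), blue (374,76), green (191,103), black (272,148) and red (354,168), each of the first four holding a punch. Now I'll measure dish centres and punch feet.

```bash
cat >> h.py <<'E'
R=dict(dark=.013,brass=.0145,steel=.010,sleeved=.0115)
def dish(im,c,col,guess):
    g=proj(c,[*guess,.006]); m=None
    for b in blobs(im,col):
        (x,y),rad=cv2.minEnclosingCircle(b)
        if np.hypot(x-g[0],y-g[1])<20 and rad>10:
            e=cv2.fitEllipse(cv2.convexHull(b)); return ray(c,e[0],.006)[:2],e
    return None,None
def foot(im,c,col,ctr,R,show=False):
    # silhouette: not dish-coloured pixels inside dish floor, mapped onto the floor plane
    h=cv2.cvtColor(im,cv2.COLOR_RGB2HSV)
    if col=="black": m=(h[:,:,2]>55)|((h[:,:,1]>110)&(h[:,:,2]>30))
    else:
        hue={"yellow":27,"blue":113,"green":68,"red":178}[col]
        dh=np.abs((h[:,:,0].astype(int)-hue+90)%180-90); m=(dh>9)|(h[:,:,1]<100)
    m=m.astype(np.uint8); ins=np.zeros_like(m)
    a=np.linspace(0,2*np.pi,60); pts=np.array([proj(c,[ctr[0]+.027*np.cos(t),ctr[1]+.027*np.sin(t),.003]) for t in a])
    cv2.fillPoly(ins,[pts.round().astype(np.int32)],1); m&=ins
    cs,_=cv2.findContours(m,cv2.RETR_EXTERNAL,cv2.CHAIN_APPROX_NONE); b=max(cs,key=cv2.contourArea)[:,0]
    W=np.array([ray(c,p,.003)[:2] for p in b]); n=np.array(c["T"])[:2,3]
    d=W-n; u=ctr-n; u=u/np.linalg.norm(u); v=np.array([-u[1],u[0]])
    rad=d@u; lat=d@v; k=rad<rad.min()+2.2*R
    s=lat[k]; L=(s.max()+s.min())/2
    return n+u*(rad.min()+R)+v*L, s.max()-s.min()
E
python3 - <<'E'
from h import *
im=np.load("im1.npy"); c=r.camera_info("wrist")
G=dict(yellow=(.574,.031,"steel"),blue=(.582,-.096,"dark"),red=(.455,-.123,None),black=(.435,-.002,"sleeved"),green=(.449,.118,"brass"))
for k,g in G.items():
    p,e=dish(im,c,k,g[:2]); 
    if p is None: p=np.array(g[:2]);print("miss",[ (cv2.minEnclosingCircle(b)) for b in blobs(im,k)][:6])
    else: print(k,p.round(4),np.round(e[1],1))
    if g[2]: f,w=foot(im,c,k,p,R[g[2]]); print("   ",g[2],f.round(4),(f-p).round(4),w)
cv2.imwrite("pics/w1c.png",cv2.resize(im[0:200,150:420,::-1],None,fx=2.9,fy=2.9,interpolation=cv2.INTER_CUBIC))
E
```

```text
yellow [0.5768 0.0299] [50.7 55.5]
    steel [0.5727 0.031 ] [-0.0041  0.0011] 0.019170116939667914
blue [ 0.5842 -0.0974] [48.7 52.7]
    dark [ 0.5864 -0.0964] [0.0022 0.001 ] 0.026096949990680275
red [ 0.4601 -0.124 ] [44.3 45.7]
black [ 0.443  -0.0062] [44.2 47.4]
    sleeved [ 0.4429 -0.0091] [-0.0002 -0.0029] 0.04877842965084307
green [0.4557 0.1152] [44.3 52.1]
    brass [0.4558 0.1139] [ 0.0001 -0.0014] 0.029041011616698198
```

View pics/w1c.png

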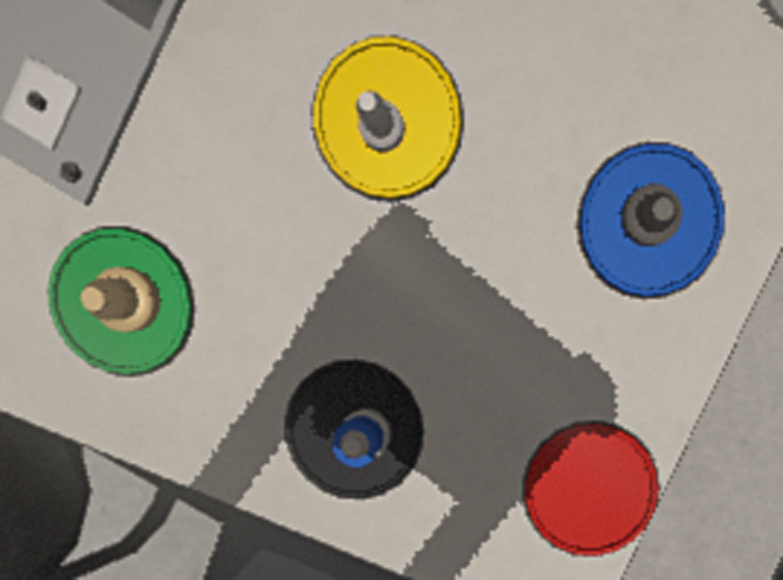

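The crop shows each punch standing near the middle of its dish. The measured widths match for steel, dark and brass, but a shadow spoils the sleeved one at (355,440), so I'll redo it later. First I'll hover over brass and check.

Request:
apply_moves:
  steps: [0,6,0,0,7,0,12,0,0,7,0,18.6,0,0,7,0,18.6,-5,0,7,0,18.6,-10,0,7,0,18.6,-16,0,7,0,18.6,-21,0,7,0,18.6,-23,0,7,0,18.6,-23,0,7,0,18.6,-23,0,7]
  force: 40

```text
clock: 2.82
tcp_pos: [0.4575, 0.1136, 0.1026]
tool_rot: [0.0, 0.98, 0.2, 0.001]
wrist_force: [0.3, 0.5, 0.1]
width: 0.816
gripper_force: 0.0
```

```bash
python3 - <<'E'
from h import *
c=r.camera_info("wrist");im=r.read_camera("wrist"); s=r.sense()
cv2.imwrite("pics/w2.png",im[:,:,::-1]);print(s["tcp_pos"],s["wrist_force"])
print(proj(c,s["tcp_pos"]),proj(c,[.4558,.1139,.003]),proj(c,[.4558,.1139,.048]))
E
```

```text
[0.45776271 0.11391663 0.10304054] [-0.34605699 -0.38512133  0.78298364]
[319.90091177 258.8440011 ] [318.35787611 202.73125386] [318.33599709 222.72677763]
```

View pics/w2.png

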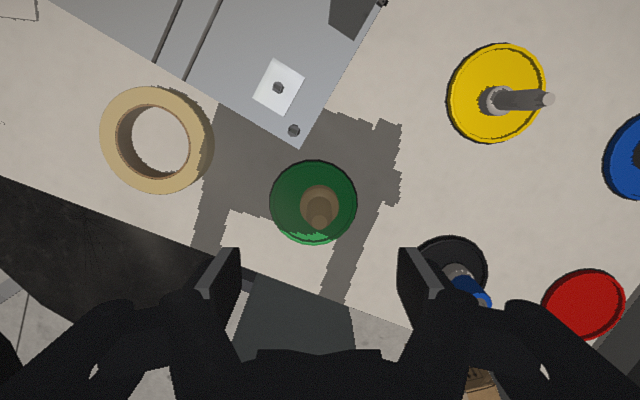

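The brass punch stands in the green dish, nose about (319,218), dish centre about (313,202), slightly right of the middle. Re-measuring from this closer view.

```bash
python3 - <<'E'
from h import *
c=r.camera_info("wrist");im=r.read_camera("wrist");np.save("im2.npy",im)
for k,g,n in (("green",(.456,.115),"brass"),("yellow",(.577,.03),"steel"),("red",(.46,-.124),None)):
    p,e=dish(im,c,k,g); print(k,p,e)
    if p is not None and n: print(foot(im,c,k,p,R[n]))
h=cv2.cvtColor(im,cv2.COLOR_RGB2HSV); print(h[203,280:352:4].tolist())
E
```

```text
green [0.45501993 0.117928  ] ((313.2001953125, 203.21728515625), (83.46870422363281, 85.53279113769531), 89.87105560302734)
(array([0.45588402, 0.11336458]), np.float64(0.030547850934364282))
yellow [0.57706153 0.03200546] ((496.81231689453125, 93.65428924560547), (90.09638214111328, 104.6301498413086), 38.55277633666992)
(array([0.57164755, 0.03064446]), np.float64(0.019828957445582097))
red [ 0.46313664 -0.12149321] ((584.9080200195312, 303.7687072753906), (68.06681823730469, 79.82086181640625), 87.5914535522461)
[[65, 107, 79], [64, 113, 77], [66, 116, 77], [66, 116, 79], [67, 121, 78], [37, 83, 83], [19, 81, 98], [18, 85, 93], [19, 85, 90], [18, 90, 88], [19, 92, 91], [17, 91, 87], [20, 85, 84], [20, 91, 98], [17, 96, 101], [69, 168, 73], [68, 164, 76], [67, 149, 72]]
```

Both views agree on the foot position. The hull fit biased the dish centres, so I'll refit those densely before placing. Picking brass now.

Request:
apply_moves:
  steps: [-0.2,0,-3,0,6,-0.2,0,-6,0,6,-0.2,0,-8,0,6,-0.2,0,-9.4,0,6,-0.2,0,-9.4,0,6,-0.2,0,-9.4,0,2,-0.2,0,-9.4,0,2,-0.2,0,-9.4,0,2,-0.2,0,-9.4,0,2,-0.2,0,-9.4,0,2]
  force: 40

```text
clock: 4.18
tcp_pos: [0.4555, 0.1146, 0.0087]
tool_rot: [0.0, 0.98, 0.201, 0.001]
wrist_force: [-1.1, -0.3, 4.4]
width: 0.286
gripper_force: 38.9
```

```bash
python3 - <<'E'
import re
s=open("h.py").read()
s=s.replace("e=cv2.fitEllipse(cv2.convexHull(b)); return","""k=np.zeros(im.shape[:2],np.uint8); cv2.fillPoly(k,[cv2.convexHull(b)],1)
            q=cv2.findContours(k,cv2.RETR_EXTERNAL,cv2.CHAIN_APPROX_NONE)[0][0]
            e=cv2.fitEllipse(q); return""")
open("h.py","w").write(s)
E
python3 - <<'E'
from h import *
from station import r
s=r.sense();print(s["tcp_pos"],s["wrist_force"],s["width"]*85,s["gripper_force"])
E
```

```text
[0.45547633 0.11458954 0.00872741] [-1.13105522 -0.30745019  4.36883973] 24.313030116329625 38.86890017136466
```

Gripped at a reading of 24 mm, against the 29 mm shoulder. Lifting a little and checking how it is held.

Request:
apply_moves:
  steps: [0,0,1,0,2,0,0,3,0,2,0,0,5,0,2,0,0,8,0,2,0,0,8,0,2]

```text
clock: 4.8
tcp_pos: [0.4568, 0.1149, 0.0908]
tool_rot: [0.0, 0.98, 0.201, 0.003]
wrist_force: [0.4, 0.2, -0.4]
width: 0.284
gripper_force: 39.2
```

```bash
python3 - <<'E'
from h import *
c=r.camera_info("wrist");im=r.read_camera("wrist");s=r.sense();print(s["tcp_pos"],s["wrist_force"],s["width"]*85,s["gripper_force"])
sc=r.read_camera("scene"); q=proj(r.camera_info("scene"),s["tcp_pos"]).astype(int); print(q)
a=sc[q[1]-60:q[1]+40,q[0]-60:q[0]+60]; a=cv2.resize(a,(480,400),interpolation=cv2.INTER_CUBIC)
b=cv2.resize(im[150:350,220:420],(400,400))
cv2.imwrite("pics/w3.png",np.hstack([a[:,:400],b])[:,:,::-1])
for k,g in (("green",(.456,.115)),("yellow",(.577,.03)),("red",(.46,-.124)),("blue",(.584,-.097)),("black",(.443,-.006))):
    p,e=dish(im,c,k,g); print(k,p,e)
E
```

```text
[0.45560719 0.11470686 0.08902788] [-0.23049579  0.05711698 -0.53735926] 24.735919384849513 39.16860688186716
[306 225]
green [0.45846261 0.11774341] ((316.73321533203125, 203.51165771484375), (78.51144409179688, 86.95906829833984), 105.98490905761719)
yellow [0.57683811 0.03247186] ((507.4946594238281, 92.83935546875), (94.8069076538086, 111.11149597167969), 41.89637756347656)
red [ 0.46082245 -0.12055403] ((595.7190551757812, 314.76727294921875), (71.21903991699219, 89.235595703125), 70.52804565429688)
blue None None
black None None
```

View pics/w3.png

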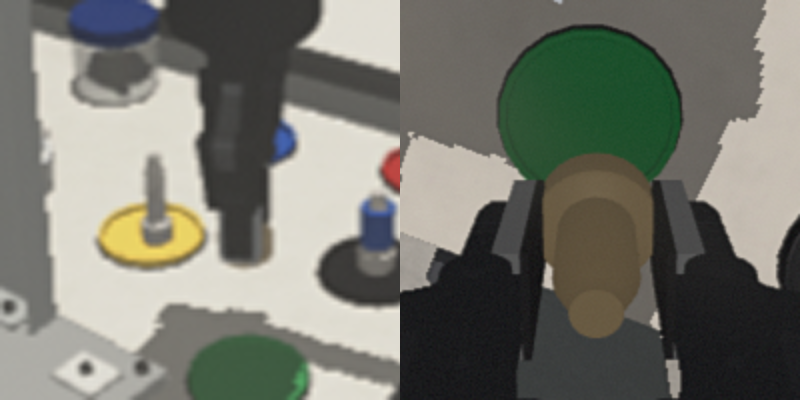

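Brass is held upright and centred between the fingertips, with the green dish now empty (about (316,203)). Carrying it to hover over red.

Request:
apply_moves:
  steps: [0,-2,2,0,2,0,-7,4,0,2,0.2,-12,4,0,2,0.4,-17,4,0,2,0.5,-21,3,0,2,0.5,-23.6,1.5,0,2,0.5,-23.6,1.5,0,2,0.5,-23.6,1.5,0,2]

```text
clock: 5.9
tcp_pos: [0.4588, -0.1208, 0.1017]
tool_rot: [-0.001, 0.98, 0.201, -0.001]
wrist_force: [0.2, -0.3, -0.2]
width: 0.294
gripper_force: 39.3
```

```bash
cat > m.py <<'E'
from h import *
import sys
s=r.sense();c=r.camera_info("wrist");im=r.read_camera("wrist");np.save("last.npy",im)
print("tcp",s["tcp_pos"].round(4),s["wrist_force"].round(1),round(s["width"]*85,1),round(s["gripper_force"],1),s["clock"])
G=dict(yellow=(.577,.032),blue=(.584,-.097),red=(.461,-.122),black=(.443,-.004),green=(.456,.1175))
W=dict(a.split("=") for a in sys.argv[1:])
for k,g in G.items():
    p,e=dish(im,c,k,g)
    if p is not None:
        print(k,p.round(4),np.round(e[0]),np.round(e[1]))
        if k in W:
            f,w=foot(im,c,k,p,R[W[k]]); print("   foot",W[k],f.round(4),"minus dish",(f-p).round(4),"w",w.round(4))
E
python3 m.py
```

```text
tcp [ 0.4588 -0.1208  0.1017] [ 0.2 -0.3 -0.2] 25.0 39.3 5.9
blue [ 0.5764 -0.1001] [362.  31.] [ 76. 108.]
red [ 0.4652 -0.1249] [328. 197.] [71. 86.]
green [0.4558 0.101 ] [18. 83.] [ 44. 104.]
```

Request:
apply_moves:
  steps: [0.1,-0.4,-4,0,2,0.1,-0.4,-7,0,2,0.1,-0.4,-8.5,0,2,0.1,-0.4,-9.2,0,2,0.1,-0.4,-9.2,0,2,0.1,-0.4,-9.2,0,6,0.1,-0.4,-9.2,0,6,0.1,-0.4,-9.2,0,6,0.1,-0.4,-5,0,6,0.1,-0.4,0,0,6,0.1,-0.4,4,0,6,0.1,-0.4,4,0,6]

```text
clock: 7.45
tcp_pos: [0.4631, -0.1266, 0.1468]
tool_rot: [0.002, 0.98, 0.201, 0.003]
wrist_force: [0.6, -0.8, -0.2]
width: 0.701
gripper_force: 0.0
```

```bash
python3 m.py red=brass; python3 -c "
import numpy as np,cv2;cv2.imwrite('pics/w4.png',np.load('last.npy')[:,:,::-1])"
```

```text
tcp [ 0.4631 -0.1266  0.1468] [ 0.6 -0.8 -0.2] 59.6 0.0 7.45
blue [ 0.5828 -0.0974] [344.  38.] [84. 85.]
red [ 0.4663 -0.1257] [319. 185.] [56. 76.]
   foot brass [ 0.4601 -0.1244] minus dish [-0.0062  0.0014] w 0.0287
green [0.4533 0.1189] [34. 84.] [66. 90.]
```

View pics/w4.png

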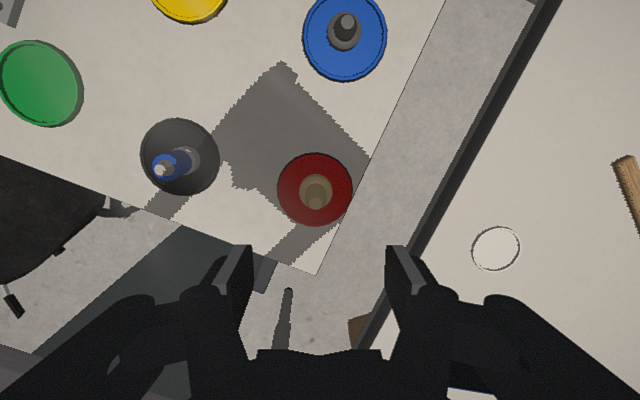

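Brass stands upright in red near its centre (316,190), and sleeved sits in black at (180,158). The foot estimate matches the release position within 1 mm. Next is steel, in yellow.

Request:
apply_moves:
  steps: [2,4,0,0,6,5,8,0,0,6,8,12,0,0,6,11.2,15.6,0,0,6,11.2,15.6,0,0,6,11.2,15.6,0,0,6]

```text
clock: 8.25
tcp_pos: [0.5711, 0.0304, 0.1404]
tool_rot: [-0.0, 0.98, 0.201, -0.002]
wrist_force: [-0.6, -0.3, 0.3]
width: 0.706
gripper_force: 0.0
```

```bash
python3 m.py yellow=steel blue=dark
```

```text
tcp [0.5711 0.0304 0.1404] [-0.6 -0.3  0.3] 60.0 0.0 8.25
yellow [0.5775 0.0316] [321. 182.] [74. 75.]
   foot steel [0.5709 0.031 ] minus dish [-0.0066 -0.0006] w 0.0193
blue [ 0.5856 -0.095 ] [456. 228.] [68. 76.]
   foot dark [ 0.5854 -0.0952] minus dish [-0.0002 -0.0002] w 0.0258
green [0.4575 0.1206] [181. 262.] [59. 69.]
```

Request:
apply_moves:
  steps: [0,0,-5,0,5,0,0,-9,0,5,0,0,-12,0,5,0,0,-13.2,0,5,0,0,-13.2,0,5,0,0,-13.2,0,1,0,0,-13.2,0,1,0,0,-13.2,0,1,0,0,-13.2,0,1,0,0,-13.2,0,1]

```text
clock: 9.55
tcp_pos: [0.5737, 0.0304, 0.0122]
tool_rot: [0.0, 0.98, 0.201, 0.001]
wrist_force: [-2.3, -0.8, 6.8]
width: 0.186
gripper_force: 39.1
```

```bash
python3 -c "
from station import r
s=r.sense();print(s['tcp_pos'],s['wrist_force'],s['wrist_torque'])"
```

```text
[0.57370882 0.03041995 0.01219461] [-2.26247931 -0.81028786  6.83397512] [-0.05707617  0.25152942  0.03618558]
```

Request:
apply_moves:
  steps: [0,0,1,0,1,0,0,3,0,1,0,0,6,0,1,0,0,9,0,1,0,0,9,0,1,0,0,9,0,1]

```text
clock: 10.3
tcp_pos: [0.5722, 0.0305, 0.1004]
tool_rot: [0.0, 0.98, 0.201, 0.0]
wrist_force: [-0.6, 0.1, -1.0]
width: 0.192
gripper_force: 39.2
```

```bash
python3 m.py;python3 - <<'E'
from h import *
im=np.load("last.npy");s=r.sense();c=r.camera_info("wrist")
sc=r.read_camera("scene"); q=proj(r.camera_info("scene"),s["tcp_pos"]).astype(int); print(q)
a=sc[q[1]-60:q[1]+40,q[0]-60:q[0]+60]; a=cv2.resize(a,(480,400),interpolation=cv2.INTER_CUBIC)
b=cv2.resize(im[150:350,220:420],(400,400))
cv2.imwrite("pics/w5.png",np.hstack([a[:,:400],b])[:,:,::-1])
E
```

```text
tcp [0.5722 0.0305 0.1004] [-0.6  0.1 -1. ] 16.3 39.2 10.3
yellow [0.5779 0.0318] [321. 195.] [85. 87.]
blue [ 0.5858 -0.0947] [475. 248.] [77. 87.]
green [0.4594 0.1222] [159. 284.] [57. 82.]
[282 190]
```

View pics/w5.png

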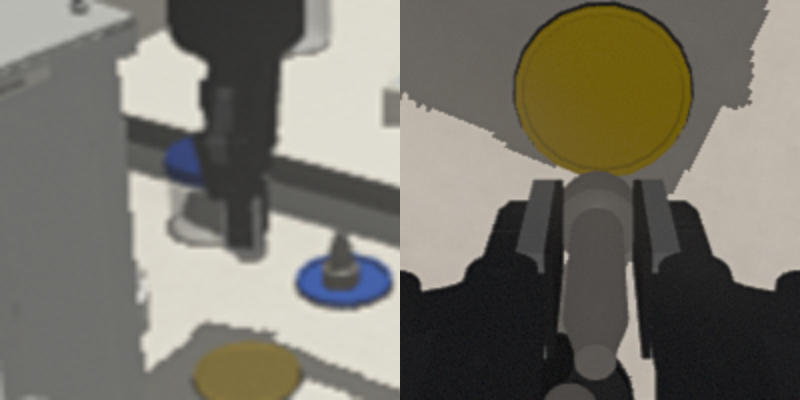

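Steel is held upright with the yellow dish empty below. Carrying it to hover over green.

Request:
apply_moves:
  steps: [-2,2,3,0,1,-5,4,4,0,1,-8,6,4,0,1,-11.6,8.8,4,0,1,-11.6,8.8,4,0,1,-11.6,8.8,4,0,1,-11.6,8.8,4,0,1]

```text
clock: 11.28
tcp_pos: [0.4568, 0.118, 0.14]
tool_rot: [0.0, 0.98, 0.201, -0.0]
wrist_force: [-0.3, 1.0, -1.4]
width: 0.19
gripper_force: 39.3
```

```bash
python3 m.py yellow=steel
```

```text
tcp [0.4568 0.118  0.14  ] [-0.3  1.  -1.4] 16.1 39.3 11.275
yellow [0.5768 0.032 ] [478.  96.] [79. 89.]Traceback (most recent call last):
  File "m.py", line 12, in <module>
    f,w=foot(im,c,k,p,R[W[k]]); print("   foot",W[k],f.round(4),"minus dish",(f-p).round(4),"w",w.round(4))
        ~~~~^^^^^^^^^^^^^^^^^^
  File "h.py", line 34, in foot
    cs,_=cv2.findContours(m,cv2.RETR_EXTERNAL,cv2.CHAIN_APPROX_NONE); b=max(cs,key=cv2.contourArea)[:,0]
                                                                        ~~~^^^^^^^^^^^^^^^^^^^^^^^^
ValueError: max() iterable argument is empty
```

```bash
python3 m.py; python3 - <<'E'
from h import *
im=np.load("last.npy"); h=cv2.cvtColor(im,cv2.COLOR_RGB2HSV); c=r.camera_info("wrist")
m=cv2.inRange(h,(50,60,20),(85,255,255)); m=cv2.morphologyEx(m,cv2.MORPH_OPEN,np.ones((3,3)))
b=max(cv2.findContours(m,0,1)[0],key=cv2.contourArea); x,y,w,hh=cv2.boundingRect(b); print(x,y,w,hh)
print(ray(c,(x+w/2,y+hh/2),.006), cv2.fitEllipse(b))
E
```

```text
tcp [0.4568 0.1179 0.1401] [-0.3  0.5 -0.7] 16.0 39.3 11.325
yellow [0.5768 0.0321] [478.  96.] [78. 90.]
blue [ 0.5818 -0.0906] [609. 151.] [68. 84.]
red [ 0.4606 -0.1209] [556. 283.] [61. 75.]
green [0.4551 0.1177] [319. 192.] [73. 74.]
281 155 76 74
[0.45467367 0.11754283 0.006     ] ((318.5393371582031, 191.6045379638672), (73.48898315429688, 75.06404113769531), 87.5816650390625)
```

Request:
apply_moves:
  steps: [0,0,-5,0,1,0,0,-9,0,1,0,0,-11.5,0,1,0,0,-12.4,0,1,0,0,-12.8,0,1,0,0,-12.8,0,1]

```text
clock: 12.12
tcp_pos: [0.4572, 0.1185, 0.0132]
tool_rot: [0.0, 0.98, 0.201, 0.001]
wrist_force: [-0.7, 0.4, 0.1]
width: 0.186
gripper_force: 39.3
```

```bash
python3 -c "
from station import r
s=r.sense();print(s['tcp_pos'],s['wrist_force'],s['wrist_torque'])"
```

```text
[0.45723066 0.11853485 0.01319977] [-0.74079357  0.42497111  0.10001002] [-0.01442671 -0.01091088 -0.0031328 ]
```

Request:
apply_moves:
  steps: [-0.1,0,-0.1,0,1,-0.1,0,-0.1,0,1,-0.1,0,-0.1,0,5,-0.1,0,-0.1,0,5,-0.1,0,-0.1,0,5,-0.1,0,3,0,5,-0.1,0,8,0,5,-0.1,0,12,0,5,-0.1,0,12,0,5,-0.1,0,12,0,5]

```text
clock: 13.38
tcp_pos: [0.455, 0.1184, 0.1317]
tool_rot: [-0.0, 0.98, 0.201, -0.0]
wrist_force: [0.2, -0.4, 0.4]
width: 0.585
gripper_force: 0.0
```

```bash
python3 m.py green=steel; python3 -c "
import numpy as np,cv2;cv2.imwrite('pics/w6.png',np.load('last.npy')[:,:,::-1])"
```

```text
tcp [0.455  0.1184 0.1317] [ 0.2 -0.4  0.4] 49.7 0.0 13.375
yellow [0.5769 0.032 ] [485.  94.] [81. 93.]
blue [ 0.5793 -0.087 ] [614. 152.] [60. 86.]
red [ 0.4607 -0.1208] [564. 287.] [63. 77.]
green [0.4553 0.1176] [321. 192.] [75. 76.]
   foot steel [0.4545 0.1188] minus dish [-0.0008  0.0012] w 0.0204
```

View pics/w6.png

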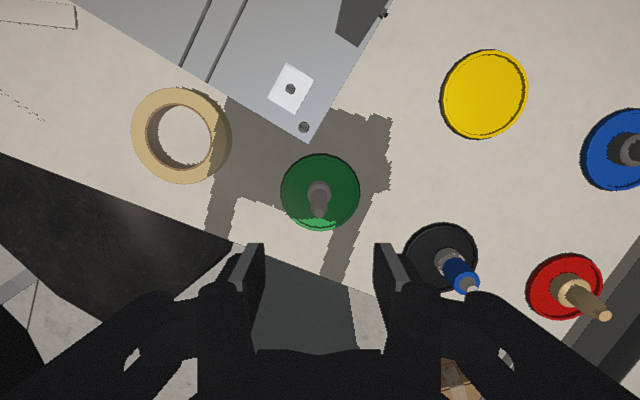

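Steel stands upright in green, within 1.5 mm of the middle (320,192). Back to brass in red.

Request:
apply_moves:
  steps: [0.1,-6,1,0,6,0.2,-12,1,0,6,0.3,-18,1,0,6,0.5,-24.3,0,0,6,0.5,-24.3,0,0,6,0.5,-24.3,0,0,6]

```text
clock: 14.18
tcp_pos: [0.4592, -0.1242, 0.1306]
tool_rot: [-0.001, 0.98, 0.2, -0.001]
wrist_force: [0.9, -0.1, 0.2]
width: 0.7
gripper_force: 0.0
```

```bash
python3 m.py red=brass
```

```text
tcp [ 0.4592 -0.1242  0.1306] [ 0.9 -0.1  0.2] 59.5 0.0 14.175
blue [ 0.5796 -0.0987] [352.  33.] [78. 94.]
red [ 0.4656 -0.1251] [324. 186.] [62. 80.]
   foot brass [ 0.4599 -0.1248] minus dish [-0.0056  0.0004] w 0.029
green [0.4531 0.114 ] [29. 81.] [64. 92.]
```

Request:
apply_moves:
  steps: [0,0,-5,0,6,0,0,-9,0,6,0,0,-11.2,0,6,0,0,-12.1,0,6,0,0,-12.1,0,6,0,0,-12.1,0,2,0,0,-12.1,0,2,0,0,-12.1,0,2,0,0,-12.1,0,2]

```text
clock: 15.35
tcp_pos: [0.4614, -0.1247, 0.0128]
tool_rot: [0.0, 0.98, 0.201, 0.001]
wrist_force: [-1.2, 2.2, 7.3]
width: 0.274
gripper_force: 38.9
```

Request:
apply_moves:
  steps: [0,0,1,0,2,0,0,4,0,2,0,0,9,0,2,0,0,12,0,2,2,3,13,0,2,5,7,13,0,2,8,11,13,0,2,11.7,15.5,12,0,2,11.7,15.6,12,0,2,11.7,15.6,12,0,2,11.7,15.6,12,0,2]

```text
clock: 16.73
tcp_pos: [0.5771, 0.0304, 0.1321]
tool_rot: [0.0, 0.98, 0.2, 0.0]
wrist_force: [-0.1, -0.1, -1.5]
width: 0.274
gripper_force: 39.2
```

```bash
python3 m.py
```

```text
tcp [0.5771 0.0304 0.1321] [-0.1 -0.1 -1.5] 23.3 39.2 16.725
yellow [0.5778 0.0317] [318. 191.] [74. 77.]
blue [ 0.5857 -0.0949] [456. 238.] [69. 77.]
green [0.4595 0.1193] [177. 271.] [55. 75.]
```

Request:
apply_moves:
  steps: [0.1,0.1,-5,0,2,0.1,0.1,-9,0,2,0.1,0.1,-11,0,2,0.1,0.1,-11.8,0,2,0.1,0.1,-12,0,2,0.1,0.1,-12,0,2]

```text
clock: 17.52
tcp_pos: [0.5798, 0.0323, 0.013]
tool_rot: [0.0, 0.98, 0.201, 0.001]
wrist_force: [0.3, 0.6, -0.9]
width: 0.269
gripper_force: 39.2
```

Request:
apply_moves:
  steps: [0,0,0,0,6,0,0,0,0,6,0,0,0,0,6,0,0,3,0,6,0,0,8,0,6,0,0,12,0,6,0,0,12,0,6,0,0,12,0,6]

```text
clock: 18.52
tcp_pos: [0.578, 0.0325, 0.1307]
tool_rot: [-0.0, 0.98, 0.201, -0.0]
wrist_force: [0.6, 0.3, -1.3]
width: 0.701
gripper_force: 0.0
```

```bash
python3 m.py yellow=brass blue=dark
```

```text
tcp [0.578  0.0325 0.1307] [ 0.6  0.3 -1.3] 59.5 0.0 18.525
yellow [0.5775 0.0316] [320. 193.] [75. 77.]
   foot brass [0.5782 0.0332] minus dish [0.0007 0.0016] w 0.0287
blue [ 0.5857 -0.0949] [458. 240.] [69. 77.]
   foot dark [ 0.5853 -0.0952] minus dish [-0.0005 -0.0003] w 0.0263
green [0.4597 0.1229] [174. 272.] [52. 69.]
```

Brass is in yellow, under 2 mm off centre. Next is sleeved, in black.

Request:
apply_moves:
  steps: [-4,-1,1,0,6,-9,-2,1,0,6,-13.5,-3.8,0,0,6,-13.5,-3.8,0,0,6,-13.5,-3.8,0,0,6]

```text
clock: 19.2
tcp_pos: [0.4433, -0.0055, 0.1307]
tool_rot: [-0.0, 0.98, 0.201, -0.0]
wrist_force: [0.2, 0.3, 0.5]
width: 0.703
gripper_force: 0.0
```

```bash
python3 m.py; python3 - <<'E'
from h import *
im=np.load("last.npy"); c=r.camera_info("wrist"); q=proj(c,[.443,-.006,.006]).astype(int); print(q)
cv2.imwrite("pics/w7.png",cv2.resize(im[q[1]-75:q[1]+75,q[0]-100:q[0]+100,::-1],None,fx=4,fy=4,interpolation=cv2.INTER_CUBIC))
E
```

```text
tcp [ 0.4433 -0.0055  0.1307] [0.2 0.3 0.5] 59.8 0.0 19.2
yellow [0.5665 0.0268] [345.  25.] [62. 97.]
blue [ 0.5844 -0.0954] [503.  71.] [83. 98.]
red [ 0.4606 -0.1223] [453. 226.] [70. 78.]
black [ 0.4467 -0.0058] [322. 189.] [64. 81.]
green [0.4551 0.1169] [182. 120.] [79. 86.]
[319 193]
```

View pics/w7.png

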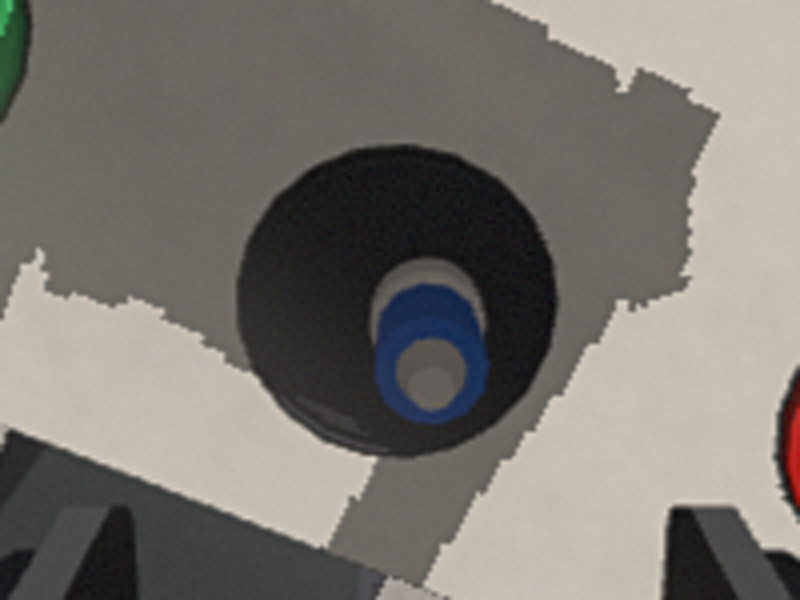

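The sleeved punch stands in black, whose centre is at pixel (318.4,193). The shoulder's middle is at column 326 and its far top edge at row 182.3.

```bash
python3 - <<'E'
from h import *
c=r.camera_info("wrist"); u=np.array(c["T"])[:2,1]; u/=-np.linalg.norm(u); print(u)
print("dish",ray(c,(318.4,193),.006)); print("foot",ray(c,(326,182.3),.019)[:2]-u*.0115)
E
```

```text
[0.9195624 0.392944 ]
dish [ 0.44311113 -0.00479233  0.006     ]
foot [ 0.44601302 -0.01006885]
```

Request:
apply_moves:
  steps: [0.3,-0.5,-4,0,6,0.3,-0.5,-8,0,6,0.3,-0.5,-11,0,6,0.3,-0.5,-12,0,6,0.3,-0.5,-12,0,6,0.3,-0.5,-12,0,1,0.3,-0.5,-12,0,1,0.3,-0.5,-12,0,1,0.3,-0.5,-12,0,1,0.3,-0.5,-12,0,1]

```text
clock: 20.5
tcp_pos: [0.4476, -0.0108, 0.0127]
tool_rot: [0.0, 0.98, 0.201, 0.001]
wrist_force: [-0.6, -0.4, 5.9]
width: 0.224
gripper_force: 39.2
```

Request:
apply_moves:
  steps: [0,0,1,0,1,0,0,4,0,1,0,0,9,0,1,0,0,12,0,1,0.5,-4,12,0,1,1,-8,12,0,1,1.4,-11.4,12,0,1,1.4,-11.4,12,0,1,1.4,-11.4,12,0,1]

```text
clock: 21.62
tcp_pos: [0.46, -0.1241, 0.1314]
tool_rot: [-0.0, 0.98, 0.201, -0.0]
wrist_force: [0.8, 0.6, -0.9]
width: 0.227
gripper_force: 39.4
```

```bash
python3 m.py; python3 - <<'E'
from h import *
im=np.load("last.npy")
cv2.imwrite("pics/w8.png",cv2.resize(im[120:270,220:420,::-1],None,fx=4,fy=4,interpolation=cv2.INTER_CUBIC))
E
```

```text
tcp [ 0.46   -0.1241  0.1314] [ 0.8  0.6 -0.9] 19.3 39.4 21.625
blue [ 0.5801 -0.0985] [352.  34.] [80. 93.]
red [ 0.464  -0.1253] [323. 189.] [66. 79.]
green [0.4526 0.1146] [28. 82.] [62. 91.]
```

View pics/w8.png

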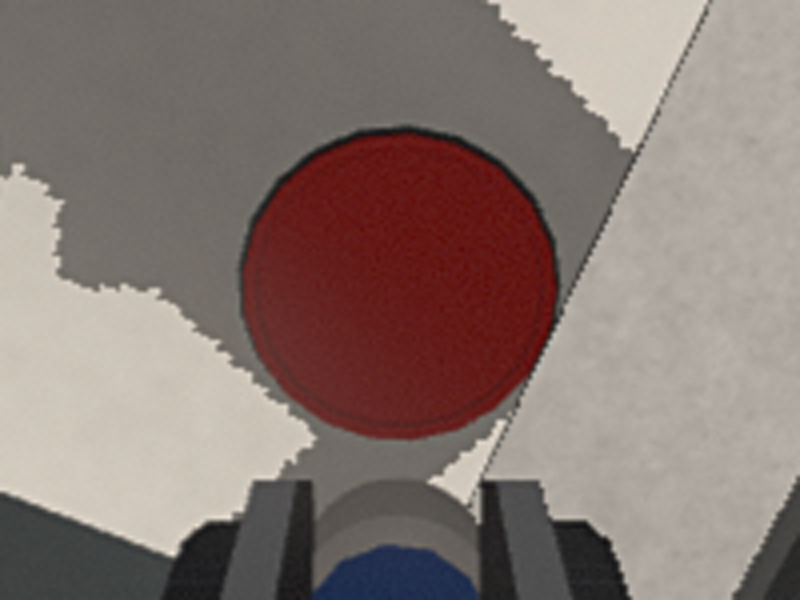

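The sleeved punch is held upright, and red's centre is at pixel (320,191), straight ahead as expected. Parking it.

Request:
apply_moves:
  steps: [0,0,-5,0,1,0,0,-9,0,1,0,0,-11,0,1,0,0,-11.7,0,1,0,0,-11.9,0,1,0,0,-11.9,0,1,0,0,-11.9,0,6,0,0,-11.9,0,6,0,0,-11.9,0,6,0,0,-8,0,6,0,0,-3,0,6,0,0,0,0,6]

```text
clock: 23.18
tcp_pos: [0.4613, -0.1249, 0.1341]
tool_rot: [0.001, 0.98, 0.201, 0.001]
wrist_force: [-0.1, 0.1, -0.2]
width: 0.704
gripper_force: 0.0
```

Request:
apply_moves:
  steps: [4,1,0,0,6,8,2,0,0,6,12.5,2.9,0,0,6,12.5,2.9,0,0,6,12.5,2.9,0,0,6]

```text
clock: 23.8
tcp_pos: [0.5847, -0.0955, 0.1308]
tool_rot: [-0.0, 0.98, 0.201, -0.001]
wrist_force: [-0.6, 0.0, 0.1]
width: 0.708
gripper_force: 0.0
```

```bash
python3 m.py blue=dark
```

```text
tcp [ 0.5847 -0.0955  0.1308] [-0.6  0.   0.1] 60.2 0.0 23.8
yellow [0.5779 0.0307] [171. 140.] [78. 87.]
blue [ 0.5883 -0.0971] [323. 189.] [68. 79.]
   foot dark [ 0.5849 -0.0951] minus dish [-0.0034  0.002 ] w 0.0264
red [ 0.4626 -0.1229] [295. 320.] [61. 69.]
green [0.4566 0.1149] [ 37. 231.] [67. 82.]
```

Request:
apply_moves:
  steps: [0,0,-5,0,6,0,0,-9,0,6,0,0,-11.2,0,6,0,0,-12,0,6,0,0,-12,0,6,0,0,-12,0,1,0,0,-12,0,1,0,0,-12,0,1,0,0,-12,0,1,0,0,-12,0,1]

```text
clock: 25.1
tcp_pos: [0.5863, -0.0957, 0.013]
tool_rot: [0.0, 0.98, 0.201, 0.001]
wrist_force: [-2.1, 0.5, 7.2]
width: 0.259
gripper_force: 38.8
```

Request:
apply_moves:
  steps: [0,0,1,0,1,0,0,4,0,1,0,0,9,0,1,0,0,12,0,1,-5,3,13,0,1,-9,6,13,0,1,-14.2,9,12,0,1,-14.2,9,12,0,1,-14.2,9,12,0,1,-14.2,9,12,0,1]

```text
clock: 26.35
tcp_pos: [0.4451, -0.0061, 0.1327]
tool_rot: [0.0, 0.98, 0.201, 0.001]
wrist_force: [0.1, 1.1, -0.3]
width: 0.258
gripper_force: 39.3
```

```bash
python3 m.py; python3 - <<'E'
from h import *
im=np.load("last.npy"); c=r.camera_info("wrist")
cv2.imwrite("pics/w9.png",cv2.resize(im[120:270,220:420,::-1],None,fx=4,fy=4,interpolation=cv2.INTER_CUBIC))
E
```

```text
tcp [ 0.4451 -0.0061  0.1327] [ 0.1  1.1 -0.3] 21.9 39.3 26.35
yellow [0.5678 0.0273] [343.  26.] [65. 96.]
blue [ 0.5844 -0.0954] [499.  74.] [82. 96.]
red [ 0.4607 -0.1219] [450. 227.] [69. 78.]
black [ 0.4463 -0.0059] [320. 191.] [65. 79.]
green [0.4551 0.1167] [182. 122.] [78. 85.]
```

View pics/w9.png

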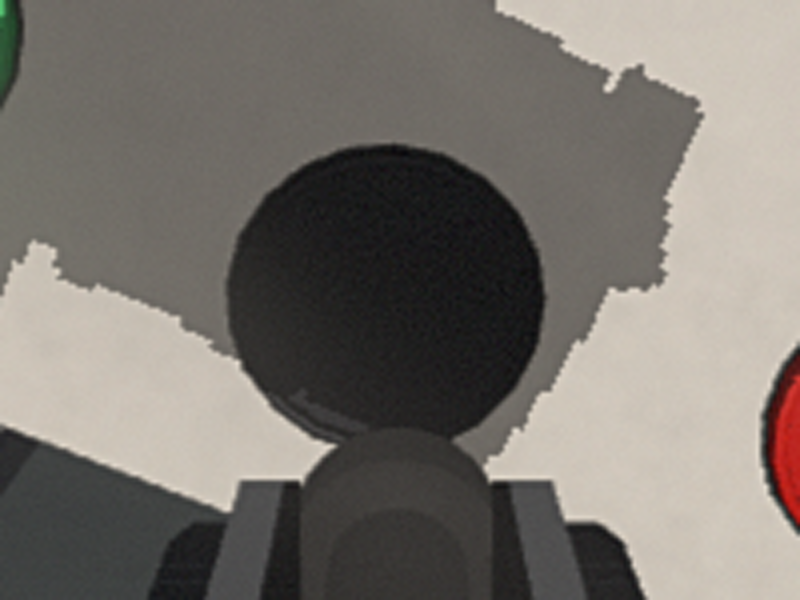

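The dark punch is held centred at (395, upper edge 430 in the crop). The black dish centre is at pixel (316.4,194.7), about 2 mm to the left, so I'll nudge that way and lower.

Request:
apply_moves:
  steps: [-0.1,0.15,-5,0,1,-0.1,0.15,-9,0,1,-0.1,0.15,-11.2,0,1,-0.1,0.15,-11.8,0,1,-0.1,0.15,-12,0,1,-0.1,0.15,-12,0,1,-0.1,0.15,-12,0,6,-0.1,0.15,-12,0,6,-0.1,0.15,-12,0,6,-0.1,0.15,-8,0,6,-0.1,0.15,-3,0,6,-0.1,0.15,0,0,6]

```text
clock: 27.9
tcp_pos: [0.4434, -0.0041, 0.134]
tool_rot: [0.0, 0.98, 0.201, 0.001]
wrist_force: [0.4, -0.1, -0.0]
width: 0.704
gripper_force: 0.0
```

Request:
apply_moves:
  steps: [0.5,-4,0,0,6,1,-8,0,0,6,1.6,-12,0,0,6,1.6,-12,0,0,6,1.6,-12,0,0,6]

```text
clock: 28.52
tcp_pos: [0.4581, -0.1237, 0.131]
tool_rot: [-0.0, 0.98, 0.201, -0.0]
wrist_force: [0.2, 0.2, -1.2]
width: 0.704
gripper_force: 0.0
```

```bash
python3 m.py red=sleeved; python3 - <<'E'
from h import *
im=np.load("last.npy"); c=r.camera_info("wrist")
cv2.imwrite("pics/w10.png",cv2.resize(im[80:280,110:390,::-1],None,fx=2.85,fy=2.85,interpolation=cv2.INTER_CUBIC))
E
```

```text
tcp [ 0.4581 -0.1237  0.131 ] [ 0.2  0.2 -1.2] 59.8 0.0 28.525
blue [ 0.5793 -0.0988] [354.  32.] [78. 94.]
red [ 0.4652 -0.125 ] [324. 185.] [63. 80.]
   foot sleeved [ 0.4555 -0.126 ] minus dish [-0.0096 -0.001 ] w 0.0241
green [0.4524 0.1147] [29. 80.] [63. 91.]
```

View pics/w10.png

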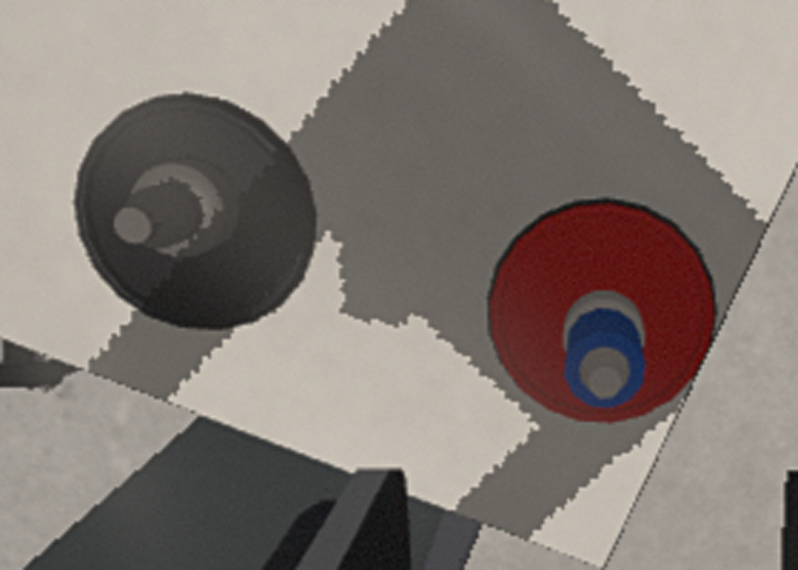

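Dark stands in black, about central (dish centre (196,211), shoulder (180,210) displaced by its height), and sleeved stands upright in red. Cross-checking the sleeved and dark feet.

```bash
python3 - <<'E'
from h import *
c=r.camera_info("wrist"); im=np.load("last.npy")
for z in (.003,.019):
    t=ray(c,(321.6,182.1),z)[:2]; print(z,t, t-np.array([.9196,.3929])*.0115)
print(c["T"][:3,3])
f=lambda x,y:(110+x/2.85,80+y/2.85)
# dark: shoulder outline x~128..237?, dish
print("black dish",ray(c,f(196,211),.006)); print("dark nose",ray(c,f(132,225),.041))
print("sleeve nose",ray(c,f(603,380),.055),"red",ray(c,f(602,311),.006))
E
```

```text
0.003 [ 0.46610604 -0.12164041] [ 0.45553064 -0.12615876]
0.019 [ 0.46939097 -0.12008971] [ 0.45881557 -0.12460806]
[ 0.52146364 -0.09550791  0.27263176]
black dish [ 0.44266605 -0.00612805  0.006     ]
dark nose [ 0.44344586 -0.00430508  0.041     ]
sleeve nose [ 0.45642525 -0.12534925  0.055     ] red [ 0.46110935 -0.12342951  0.006     ]
```

Request:
apply_moves:
  steps: [-0.2,-0.2,-5,0,6,-0.2,-0.2,-9,0,6,-0.2,-0.2,-11.2,0,6,-0.2,-0.2,-12,0,6,-0.2,-0.2,-12,0,6,-0.2,-0.2,-12,0,1,-0.2,-0.2,-12,0,1,-0.2,-0.2,-12,0,1,-0.2,-0.2,-12,0,1,-0.2,-0.2,-12,0,1]

```text
clock: 29.82
tcp_pos: [0.4573, -0.1264, 0.0125]
tool_rot: [0.001, 0.98, 0.201, 0.001]
wrist_force: [-1.5, 1.4, 7.6]
width: 0.229
gripper_force: 39.3
```

Request:
apply_moves:
  steps: [0,0,1,0,1,0,0,4,0,1,0,0,9,0,1,0,0,12,0,1,4,1,13,0,1,8,2,13,0,1,13,3.1,12,0,1,13,3.1,12,0,1,13,3.1,12,0,1,13,3.1,12,0,1]

```text
clock: 31.08
tcp_pos: [0.5859, -0.0954, 0.1323]
tool_rot: [0.0, 0.98, 0.201, 0.0]
wrist_force: [0.8, 0.4, -0.4]
width: 0.228
gripper_force: 39.4
```

```bash
python3 m.py; python3 - <<'E'
from h import *
im=np.load("last.npy"); c=r.camera_info("wrist"); h=cv2.cvtColor(im,cv2.COLOR_RGB2HSV)
m=cv2.inRange(h,(100,90,15),(130,255,255)); m[250:]=0; m[:, :250]=0; m=cv2.morphologyEx(m,cv2.MORPH_OPEN,np.ones((3,3)))
b=max(cv2.findContours(m,0,1)[0],key=cv2.contourArea); x,y,w,hh=cv2.boundingRect(b); print(x,y,w,hh,ray(c,(x+w/2,y+hh/2),.006))
E
```

```text
tcp [ 0.5859 -0.0954  0.1323] [ 0.8  0.4 -0.4] 19.4 39.4 31.075
yellow [0.5779 0.0307] [171. 141.] [78. 86.]
blue [ 0.5866 -0.0969] [321. 192.] [74. 76.]
red [ 0.455  -0.1367] [305. 331.] [37. 45.]
green [0.4566 0.1152] [ 37. 233.] [67. 82.]
382 0 110 101 [ 0.72108305 -0.13344612  0.006     ]
```

Request:
apply_moves:
  steps: [0.1,-0.1,-5,0,1,0.1,-0.1,-9,0,1,0.1,-0.1,-11.2,0,1,0.1,-0.1,-11.8,0,1,0.1,-0.1,-12,0,1,0.1,-0.1,-12,0,1,0.1,-0.1,-12,0,6,0.1,-0.1,-12,0,6,0.1,-0.1,-12,0,6,0.1,-0.1,-8,0,6,0.1,-0.1,-3,0,6,0.1,-0.1,0,0,6]

```text
clock: 32.62
tcp_pos: [0.5885, -0.0963, 0.1344]
tool_rot: [0.001, 0.98, 0.201, 0.002]
wrist_force: [1.4, 0.1, -0.5]
width: 0.698
gripper_force: 0.0
```

Request:
apply_moves:
  steps: [-3,0,5,0,6,-6,0,10,0,6,-9,1,15,0,6,-12,2,20,0,6,-14,2.5,21,0,6,-14,2.5,21,0,6,-14,2.5,21,0,6]

```text
clock: 33.5
tcp_pos: [0.4475, -0.0711, 0.3403]
tool_rot: [-0.0, 0.98, 0.201, -0.0]
wrist_force: [-1.1, -0.6, -0.7]
width: 0.699
gripper_force: 0.0
```

```bash
python3 m.py yellow=brass green=steel; python3 - <<'E'
from h import *
im=np.load("last.npy"); c=r.camera_info("wrist")
cv2.imwrite("pics/w11.png",cv2.resize(im[0:200,150:420,::-1],None,fx=2.9,fy=2.9,interpolation=cv2.INTER_CUBIC))
E
```

```text
tcp [ 0.4475 -0.0711  0.3403] [-1.1 -0.6 -0.7] 59.4 0.0 33.5
yellow [0.5766 0.0308] [287.  35.] [50. 55.]
   foot brass [0.5802 0.0342] minus dish [0.0036 0.0035] w 0.0273
blue [ 0.5843 -0.0964] [377.  70.] [48. 52.]
red [ 0.4601 -0.1235] [356. 162.] [43. 45.]
black [ 0.4474 -0.0052] [277. 138.] [36. 49.]
green [0.4545 0.1164] [196.  98.] [45. 50.]
   foot steel [0.4547 0.1196] minus dish [0.0002 0.0032] w 0.02
```

View pics/w11.png

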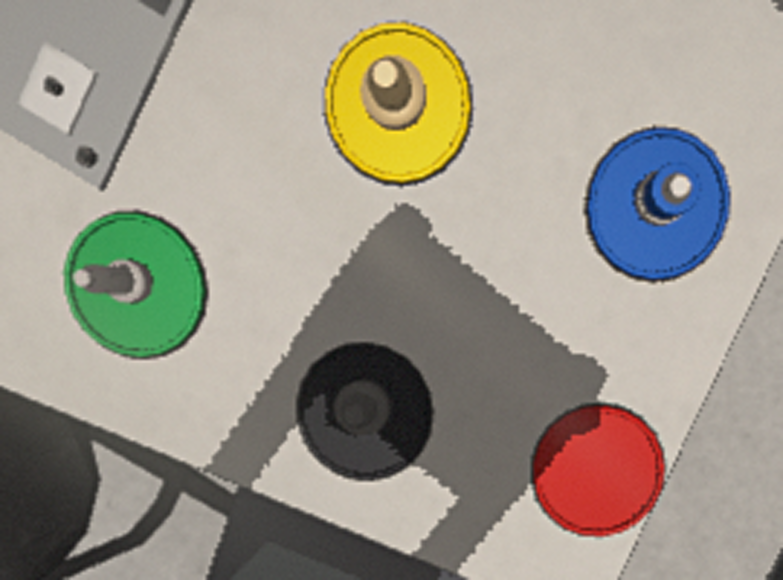

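The final view shows every punch upright in its own dish: steel in green (131,281), brass in yellow (394,97), sleeved in blue (661,198) and dark in black (360,408). Each is within about 3 mm of its dish centre, and red is empty. I'm handing it in.

```bash
python3 -c "
from station import r
print(r.hand_in())"
```

```text
the job is handed in; nothing more can be done
None
```

All four punches stand upright in their own dishes, each within about 3 mm of centre by my camera measurements; red is empty, I never moved near the dial gauge, and I handed the job in at about 33.5 s on the clock.

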